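Rivet the granite pucks to the carrier and send it to the next station

ROBOT

A 7-joint arm with a two-finger parallel gripper is mounted at the origin on the work surface. World frame = base frame: x ahead of the robot, y to its left, z up, the work surface at z = 0. Lengths are in m, angles in rad, forces in N, time in s.
With the tool pointing down it reaches from about 0.425 to 0.875 m from the base axis. Payload 4.7 kg.
Tool frame: the origin (TCP) lies at the very end of the fingers, on their centre line; the grasp point (between the pads) lies 19 mm behind it; z points along the fingers, y is the line along which they close (so a half turn about z gives the same grasp; the last joint's range is limited). The gripper opens to 87 mm and grips with 3 to 60 N. Pads are 19 mm wide; open, the fingers measure 117 mm over their backs; the gripper's body (75 mm by 190 mm) begins 51 mm behind the grasp point.
Start: joints at [1.32, 0.321, -0.07, 1.45, 0.023, 1.371, -0.057], TCP at [0.17, -0.627, 0.223] pointing down, gripper open.
Joint ranges: [-2.86, 2.86], [-0.3, 2.09], [-1.38, 1.24], [0.06, 2.45], [-1.56, 4.7], [0.09, 2.05], [-2.69, 2.69]. Speed limits (rad/s): [2.57, 2.57, 3.14, 3.14, 3.14, 3.14, 3.14].

INTERFACE

Orientations are given as a rotation vector (axis times angle).
In Python, from bench import ctrl, imaging, ticket gives the robot as it stands.
- The arm moves only by the tool jog_arm, never from a script. Its argument "rows" is text: rows parted by semicolons, each of 7 numbers parted by spaces: the shift along the tool's x, y, z in cm, then the turn, a rotation vector about the tool's x, y, z in rad, then the closure, from -1 (fully open) to 1 (shut), so that 0 is half open. A call has 1 to 5 rows; each row shifts and turns the commanded pose from where the row before left it, along the tool's axes as they then stand; what a row does not reach is not made up. A row lasts 1/8 s, in which the tool goes at most 62.5 mm and 10.7 degrees, less where a joint would pass 70% of its speed; a pose out of reach is approached as far as the arm can. A call with a gripper value outside its range is refused whole. The fingers move at their own pace and stop on an object; "force" is the grip in N (left out, the last holds). Time passes only in rows, so rows that do not move let the fingers close. It gives the time, the measured TCP pose, the force, the opening and the grip force at its end, in the units of the state.
- ctrl.get_state(): the state, without advancing time (a new reading comes with each control period).
- imaging.get_image(name): name is "scene" or "top"; returns a dict with "img" (400x640x3 uint8, blue, green, red), "vertical_fov" (degrees; the focal length in pixels is half the picture's height over the tangent of half this angle, whatever the lens; pixels are square), "cx", "cy" (the principal point, pixels), "origin" and "orientation" of the camera in the world. Camera axes: x right, y down, z forward; pixel columns grow to the right and rows downward; lengths in m; the calibration is good to about 2 mm. A picture is of the moment at which its call begins. There is no depth.
- ticket.close_job(): hands the job in; it is judged then, once.
The state is a dict: "time": time; "joint_positions": joint angles; "qd": joint speeds; "joint_torque": joint torques, N m; "position": TCP position; "tool_rot": TCP orientation; "ft_force": force on the tool from outside, world axes, zero at the start; "torque": the same for the moment, N m; "grip_width": opening from 0.0 (shut) to 1.0 (fully open); "grip_force": force on a finger pad.
Only numpy, scipy, OpenCV 4.12 (cv2) and the standard library are available. Lean on these libraries where they do the work, as an engineer would, in place of code of your own. Each camera call takes 0.05 s, during which the arm holds its last target. There are 200 camera calls.

TASK

With the carrier locked where it is, stand each loose granite puck upright on a black pad of its own on the grey carrier, wholly on the pad, and get every puck's white rivet pin pushed fully home. Only then pull the orange lock pin up, push the carrier along its rail until it rests in the next detent at the blue end, and push the lock pin fully home there. Leave the mug, nut driver, washer and pickup tool where they are.

Things in the scene. Friction and masses are not known exactly. Their poses are not given: they have to be found in the camera images.
- rail: fixed aluminium rail base, 130 mm wide (its x), 620 mm long (its y), origin at the centre of its underside on the shelf. The carrier travels along its +y, from the orange end block towards the blue end block (36 mm tall). Carrier: flat plate 150 mm wide, 430 mm long, top 32 mm above the shelf; along rail +y from its centre: handle at -185 mm, pads at -114, -38, +38, +114 mm, lock pin at +185 mm.
- carrier (a joint): travel of the grey carrier along the rail's +y, in m: 0 at the first station (orange end), 0.100 at the next station (blue end); end stops at -0.020 and 0.120. A spring ball detent under the carrier holds it at each station and draws it in over the last 4 mm or so; about 5 to 8 N pull it out, 1 N slides it between.
- handle (a point): point on the carrier's blue upright handle block (34 mm across the rail, 14 mm along it, 46 mm tall), on its centre line at its top, 78 mm above the shelf. Moves with the carrier.
- lock_pin (a joint): orange lock pin of the carrier, m pushed in: 0 fully up, 0.010 fully home (head seated on its black collar). About 5 N moves it either way; it stays where left. Its tip enters a slot in the rail and locks the carrier, which is free once the value is under 0.004. It goes in only at a station.
- lock_top (a point): centre of the top of the lock pin's head. Head: 14 mm diameter, 12 mm tall, axis upright; when home its underside rests on the collar (30 mm diameter), whose top is 37 mm above the shelf, so the head's top is then at 49 mm; fully up at 59 mm. Pinch it and pull up to release.
- nest0 (a point): centre of a round black pad (72 mm diameter, white centre dot), flat on the carrier's top, 32 mm above the shelf; pad 0 counted from the handle. Moves with the carrier.
- nest1 (a point): centre of a round black pad (72 mm diameter, white centre dot), flat on the carrier's top, 32 mm above the shelf; pad 1 counted from the handle. Moves with the carrier.
- nest2 (a point): centre of a round black pad (72 mm diameter, white centre dot), flat on the carrier's top, 32 mm above the shelf; pad 2 counted from the handle. Moves with the carrier.
- nest3 (a point): centre of a round black pad (72 mm diameter, white centre dot), flat on the carrier's top, 32 mm above the shelf; pad 3 counted from the handle. Moves with the carrier.
- puckA: loose granite puck (may be absent), 56 mm diameter, 36 mm tall, about 0.25 kg, origin at the centre of its underside, z up. On its top a black rivet collar 30 mm diameter, 4 mm tall, with a white centre pin.
- pinA (a joint): white rivet centre pin (12 mm diameter) of puck A, m pushed in: 0 to 0.003 at the start, 0.010 fully home, where it stands 2 mm above its collar. Its top is on the puck's axis, 52 mm above the underside minus this value. Stays where it is left; about 5 N pushes it.
- puckB: loose granite puck (may be absent), 56 mm diameter, 36 mm tall, about 0.25 kg, origin at the centre of its underside, z up. On its top a black rivet collar 30 mm diameter, 4 mm tall, with a white centre pin.
- pinB (a joint): white rivet centre pin (12 mm diameter) of puck B, m pushed in: 0 to 0.003 at the start, 0.010 fully home, where it stands 2 mm above its collar. Its top is on the puck's axis, 52 mm above the underside minus this value. Stays where it is left; about 5 N pushes it.
- puckC: loose granite puck (may be absent), 56 mm diameter, 36 mm tall, about 0.25 kg, origin at the centre of its underside, z up. On its top a black rivet collar 30 mm diameter, 4 mm tall, with a white centre pin.
- pinC (a joint): white rivet centre pin (12 mm diameter) of puck C, m pushed in: 0 to 0.003 at the start, 0.010 fully home, where it stands 2 mm above its collar. Its top is on the puck's axis, 52 mm above the underside minus this value. Stays where it is left; about 5 N pushes it.
- puckD: loose granite puck (may be absent), 56 mm diameter, 36 mm tall, about 0.25 kg, origin at the centre of its underside, z up. On its top a black rivet collar 30 mm diameter, 4 mm tall, with a white centre pin.
- pinD (a joint): white rivet centre pin (12 mm diameter) of puck D, m pushed in: 0 to 0.003 at the start, 0.010 fully home, where it stands 2 mm above its collar. Its top is on the puck's axis, 52 mm above the underside minus this value. Stays where it is left; about 5 N pushes it.
- mug: bystander: blue enamel mug, 80 mm across, 85 mm tall, handle to its +y, origin under its centre.
- nut_driver: bystander: nut driver with red handle, 190 mm long, lying along its x.
- washer: bystander: orange nylon spacer washer, 48 mm diameter, 6 mm thick.
- pickup: bystander: magnetic pickup tool, 210 mm long, lying along its x.

How it is judged:
By the outcome, as a careful person would: the job done as asked, in the order asked, and still so for the second after the job is handed in, with the robot touching nothing.
Of puckA, puckB, puckC, puckD only 3 to 4 are there at a start; the rules pass over those that are not, and their reading is None.
At some moment in a run one of puckA, puckB, puckC, puckD may be knocked a few centimetres aside while the robot is not near it.
Once in a run the grip may slacken for a moment while it holds something.
It also fails if it takes over 210 s, if anything falls off the work surface, if the arm or the gripper's body presses on something with over 40 N, if the wrist force passes 120 N, or if a joint passes its speed limit or range.

## Working session

There is one attempt and no reset: what is moved stays moved. The work goes in short steps, Python scripts to look and compute and a tool call to move; the robot and the scene stay as the last step left them, time stands still between calls to the robot, and variables do not carry over. Pictures are saved under pics/ and viewed, at most 14 in all, crops included, and the job is handed in when it is done.

Besides the shell and the picture viewer there is one more tool, called after "Request:" by a JSON object that holds its "api" and its "payload", one argument or row to a line. jog_arm: Moves the arm, as the interface text tells. Its arguments: {"type":"object","properties":{"rows":{"type":"string"},"force":{"type":"number"}},"required":["rows"]}

```bash
mkdir -p pics; ls
cat > h.py <<'E'
import numpy as np, cv2
from scipy.spatial.transform import Rotation as R
from bench import ctrl, imaging, ticket
def cam(n,fn=None):
    d=imaging.get_image(n)
    if fn: cv2.imwrite('pics/'+fn,d['img'])
    return d
def rot(o):
    o=np.array(o,float)
    return o if o.shape==(3,3) else (R.from_rotvec(o) if o.size==3 else R.from_quat(o)).as_matrix()
def foc(d): return 200/np.tan(np.radians(d['vertical_fov'])/2)
def ray(d,u,v,z):
    f=foc(d); r=rot(d['orientation'])@np.array([(u-d['cx'])/f,(v-d['cy'])/f,1]); o=np.array(d['origin'])
    return o+r*(z-o[2])/r[2]
def proj(d,p):
    c=rot(d['orientation']).T@(np.array(p)-d['origin']); return foc(d)*c[:2]/c[2]+[d['cx'],d['cy']]
E
python3 - <<'E'
from h import *
for n in('scene','top'):
    d=cam(n,n+'0.png'); print(n,{k:d[k] for k in d if k!='img'})
print(ctrl.get_state())
E
```

```text
pics
scene {'vertical_fov': 45.829290452917625, 'cx': 331.0004134320674, 'cy': 202.78459888694954, 'origin': array([ 1.12786314, -0.76339408,  0.95655738]), 'orientation': array([-2.18458031, -0.83991612,  0.37275408])}
top {'vertical_fov': 52.754978778736785, 'cx': 324.7740623851244, 'cy': 200.99544932428444, 'origin': array([ 0.38029817, -0.05441265,  1.30972213]), 'orientation': array([-2.14604921,  2.20070597, -0.08996534])}
{'time': 0.1, 'joint_positions': array([ 1.32009599,  0.32175568, -0.07009669,  1.45153453,  0.02257781,
        1.37082412, -0.0569202 ]), 'qd': array([-0.00060145, -0.00143533,  0.00110618, -0.0019749 , -0.0001892 ,
       -0.00053063,  0.00028122]), 'joint_torque': array([ 9.09654500e-05, -4.92570877e+01, -4.05569337e-01, -3.13398635e+01,
       -6.39704615e-02,  3.94826999e-02,  8.21464027e-05]), 'position': array([ 0.1699534 , -0.62687279,  0.22157584]), 'tool_rot': array([-3.11239976e+00, -4.14529613e-01,  4.65430594e-04]), 'ft_force': array([-0.81225176,  1.52195732,  0.1701971 ]), 'torque': array([-0.04328611, -0.01188298, -0.00726744]), 'grip_force': 0.0, 'grip_width': 0.9985171986297211}
```

View pics/scene0.png

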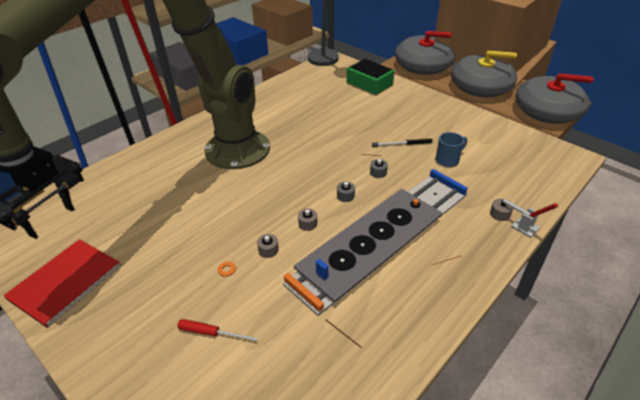

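View pics/top0.png

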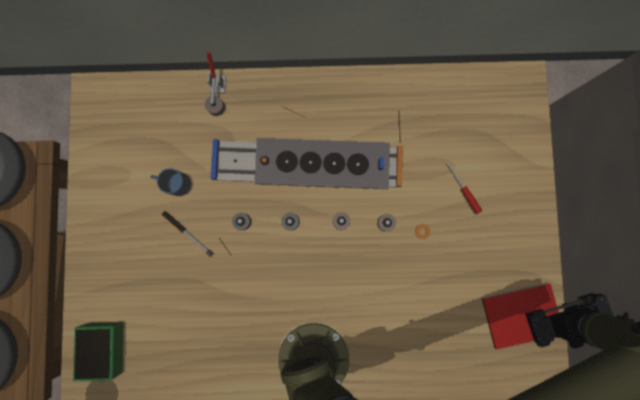

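The scene view shows four pucks in a row, with the carrier at the orange end. In the top view the pucks are at about (242,221), (290,221), (341,221) and (387,222), the pads at x = 287 to 358, y ≈ 162, and the lock pin at (264,160). I'll enlarge it.

Run:
```python
from h import *
im=cv2.imread('pics/top0.png')[130:240,205:415]
cv2.imwrite('pics/c1.png',cv2.resize(im,None,fx=3.8,fy=3.8,interpolation=cv2.INTER_CUBIC))
d=cam('top')
for p in [(287,161),(311,162),(334,163),(358,164)]: print(ray(d,*p,.032))
for p in [(242,221),(290,221),(341,221),(387,222)]: print(ray(d,*p,.05))
```

```text
[0.6255063  0.06939034 0.032     ]
[ 0.62024401 -0.00759264  0.032     ]
[ 0.61507193 -0.08127404  0.032     ]
[ 0.60982264 -0.158068    0.032     ]
[0.43575957 0.21153303 0.05      ]
[0.43198939 0.0614208  0.05      ]
[ 0.42799016 -0.0978111   0.05      ]
[ 0.4212741  -0.24108096  0.05      ]
```

View pics/c1.png

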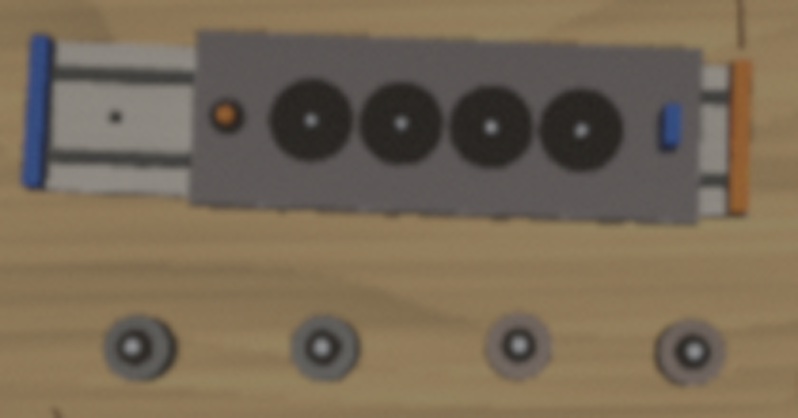

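Crop c1: the pad dots are at crop (311,120), (401,123), (491,127), (582,130), and the pin tops at (132,346), (321,346), (518,345), (693,352). The lock head is at (225,115).

Run:
```python
from h import *
d=cam('top'); s=cam('scene')
f=lambda p:((p[0]+.5)/3.8-.5+205,(p[1]+.5)/3.8-.5+130)
N=[ray(d,*f(p),.032) for p in [(582,130),(491,127),(401,123),(311,120)]]
P=[ray(d,*f(p),.0505) for p in [(132,346),(321,346),(518,345),(693,352)]]
L=ray(d,*f((225,115)),.049)
H=[ray(d,*f(p),z) for p,z in[((115,117),.01)]]
for p in N+P+[L]+H: print(p.round(4),proj(s,p).round(1))
print(np.degrees(np.arctan2(*(N[3]-N[0])[[0,1]])), [np.linalg.norm(N[i+1]-N[i]) for i in range(3)],L-N[3])
im=s['img'][150:280,220:450]
cv2.imwrite('pics/c2.png',cv2.resize(im,None,fx=3.4,fy=3.4,interpolation=cv2.INTER_CUBIC))
print(rot(ctrl.get_state()['tool_rot']).round(3))
```

```text
[ 0.6104 -0.1574  0.032 ] [340.4 259.6]
[ 0.6149 -0.0808  0.032 ] [360.8 244.1]
[ 0.6203 -0.0049  0.032 ] [380.  229.8]
[0.6249 0.0711 0.032 ] [397.9 216.2]
[0.4369 0.2197 0.0505] [378.  159.9]
[0.433  0.0642 0.0505] [344.8 182.9]
[ 0.4298 -0.0977  0.0505] [306.  210.1]
[ 0.4204 -0.241   0.0505] [265.4 236.2]
[0.6277 0.1411 0.049 ] [413.8 199.7]
[0.6361 0.2419 0.01  ] [433.7 194. ]
3.6343717264115747 [np.float64(0.07678260432861753), np.float64(0.07606463640775257), np.float64(0.07611893121978776)] [0.00284489 0.07002956 0.017     ]
[[ 0.965  0.262 -0.   ]
 [ 0.262 -0.965  0.001]
 [-0.    -0.001 -1.   ]]
```

View pics/c2.png

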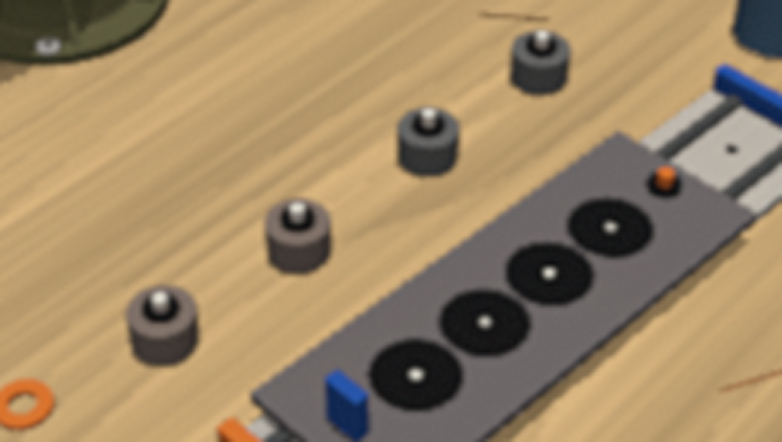

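The scene crop gives dots at (416,374), (485,321), (549,272), (610,227), and pins at (541,37), (428,116), (297,208), (159,297). This agrees with the top view to within about 1.5 px. I'll combine the two views and start turning the tool to line up with the rail.

```bash
cat >> h.py <<'E'
def both(t,s,pt,ps,z):
    "xy at known z, mean of the two cameras"
    a,b=ray(t,*pt,z),ray(s,*ps,z); return (a+b)/2,(a-b)
def go(p):
    st=ctrl.get_state(); r=rot(st['tool_rot']); return 100*(r.T@(np.array(p)-st['position']))
E
python3 - <<'E'
from h import *
d=cam('top'); s=cam('scene')
f=lambda p:((p[0]+.5)/3.8-.5+205,(p[1]+.5)/3.8-.5+130)
g=lambda p:((p[0]+.5)/3.4-.5+220,(p[1]+.5)/3.4-.5+150)
T=[(582,130),(491,127),(401,123),(311,120),(132,346),(321,346),(518,345),(693,352),(225,115)]
S=[(416,374),(485,321),(549,272),(610,227),(541,37),(428,116),(297,208),(159,297),(666,172)]
Z=[.032]*4+[.0505]*4+[.049]
q=[]
for t,u,z in zip(T,S,Z):
    a,e=both(d,s,f(t),g(u),z); q.append(a); print(a.round(4),e.round(4))
q=np.array(q); print(np.degrees(np.arctan2(*(q[3]-q[0])[:2])), np.linalg.norm(q[3]-q[0]),np.linalg.norm((q[8]-q[3])[:2]))
print(go([.42,-.241,.1]))
E
```

```text
[ 0.6119 -0.1561  0.032 ] [-0.0031 -0.0027  0.    ]
[ 0.6164 -0.0794  0.032 ] [-0.0029 -0.0027  0.    ]
[ 0.6213 -0.0037  0.032 ] [-0.0019 -0.0024  0.    ]
[0.6264 0.0718 0.032 ] [-0.003  -0.0013  0.    ]
[0.4389 0.2191 0.0505] [-0.0039  0.0011  0.    ]
[0.4352 0.0634 0.0505] [-0.0043  0.0015  0.    ]
[ 0.4319 -0.0977  0.0505] [-0.0042  0.0001 -0.    ]
[ 0.4225 -0.2411  0.0505] [-0.0041  0.0002  0.    ]
[0.6302 0.1419 0.049 ] [-0.005  -0.0015 -0.    ]
3.6285625031070063 0.22827499621834663 0.07022863779862115
[ 34.2331527  -30.72957917  12.24361419]
```

Request:
{"api": "jog_arm", "payload": {
  "rows": "0 0 0 0 0 -0.178 -1;0 0 0 0 0 -0.178 -1;0 0 0 0 0 -0.178 -1;0 0 0 0 0 -0.178 -1;0 0 0 0 0 -0.178 -1",
  "force": 30
}}

```text
time: 0.98
position: [0.1701, -0.6273, 0.2225]
tool_rot: [-2.627, -1.723, 0.0]
ft_force: [0.1, -0.2, 0.7]
grip_width: 1.002
grip_force: 0.0
```

Request:
{"api": "jog_arm", "payload": {
  "rows": "0 0 0 0 0 -0.178 -1;0 0 0 0 0 -0.178 -1;0 0 0 0 0 0 -1"
}}

```text
time: 1.35
position: [0.17, -0.6274, 0.2225]
tool_rot: [2.289, 2.151, 0.0]
ft_force: [-0.5, 0.4, -0.3]
grip_width: 1.002
grip_force: 0.0
```

Run:
```python
from h import *
print(rot(ctrl.get_state()['tool_rot']).round(4)); print(go([.4225,-.2411,.14]).round(2))
```

```text
[[ 6.200e-02  9.981e-01  1.000e-04]
 [ 9.981e-01 -6.200e-02  0.000e+00]
 [ 1.000e-04  1.000e-04 -1.000e+00]]
[40.12 22.81  8.26]
```

Request:
{"api": "jog_arm", "payload": {
  "rows": "3 1.8 0 0 0 0 -1;5 2.8 1 0 0 0 -1;5 2.8 1 0 0 0 -1;5 2.8 1.2 0 0 0 -1;5 2.8 1.2 0 0 0 -1"
}}

```text
time: 1.98
position: [0.3146, -0.404, 0.1785]
tool_rot: [2.291, 2.148, -0.0]
ft_force: [0.2, 0.2, 0.3]
grip_width: 0.997
grip_force: 0.0
```

Request:
{"api": "jog_arm", "payload": {
  "rows": "5 2.8 1.2 0 0 0 -1;5 2.8 1.2 0 0 0 -1;4 2.4 1 0 0 0 -1;3.1 1.8 0.5 0 0 0 -1;0 0 0 0 0 0 -1"
}}

```text
time: 2.6
position: [0.4232, -0.2376, 0.1395]
tool_rot: [-2.284, -2.157, -0.001]
ft_force: [-0.5, -0.5, 0.7]
grip_width: 0.997
grip_force: 0.0
```

Run:
```python
from h import *
print(ctrl.get_state()['position'],go([.4225,-.2411,.006]).round(2))
d=cam('top'); s=cam('scene')
a=cv2.resize(d['img'][130:240,205:415],None,fx=3.8,fy=3.8,interpolation=cv2.INTER_CUBIC)
cv2.imwrite('pics/c3.png',a)
```

```text
[ 0.4232445  -0.23763537  0.13949749] [-0.36 -0.06 13.35]
```

View pics/c3.png

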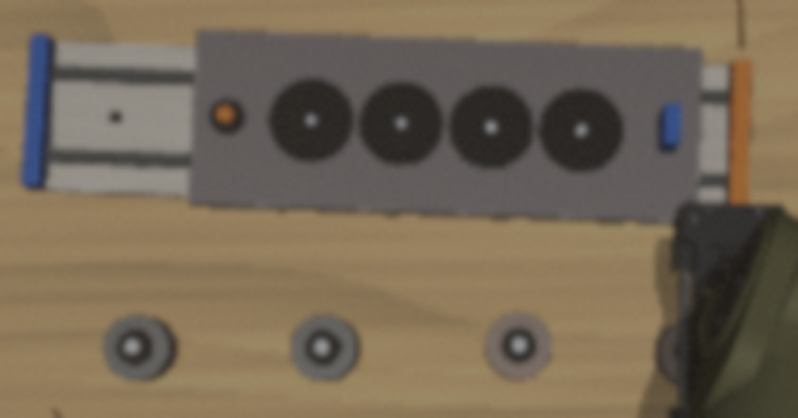

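Crop c3 shows the gripper over the fourth puck, with the other pucks unmoved. Next I'll descend and grip.

Request:
{"api": "jog_arm", "payload": {
  "rows": "-0.4 0 3 0 0 0 -1;0 0 3.5 0 0 0 -1;0 0 3.5 0 0 0 -1;0 0 2.2 0 0 0 -1;0 0 1.1 0 0 0 -1"
}}

```text
time: 3.32
position: [0.4201, -0.246, 0.0054]
tool_rot: [-2.29, -2.148, 0.001]
ft_force: [1.4, -0.0, -0.3]
grip_width: 0.999
grip_force: 0.0
```

Request:
{"api": "jog_arm", "payload": {
  "rows": "0 0 0 0 0 0 -1;0 0 0 0 0 0 0.6;0 0 0 0 0 0 0.6;0 0 0 0 0 0 0.6;0 0 0 0 0 0 0.6",
  "force": 30
}}

```text
time: 3.95
position: [0.4218, -0.2449, 0.0069]
tool_rot: [2.286, 2.153, 0.0]
ft_force: [0.4, 0.3, 1.9]
grip_width: 0.635
grip_force: 30.1
```

Request:
{"api": "jog_arm", "payload": {
  "rows": "0 0 -1.5 0 0 0 0.7;0 0 -3 0 0 0 0.7;0 0 -3 0 0 0 0.7;0 0 -2.5 0 0 0 0.7;0 0 0 0 0 0 0.7"
}}

```text
time: 4.58
position: [0.4229, -0.2456, 0.1088]
tool_rot: [2.284, 2.151, 0.001]
ft_force: [-0.4, 0.1, -3.0]
grip_width: 0.637
grip_force: 30.0
```

Run:
```python
from h import *
st=ctrl.get_state();print(st['position'],st['grip_width'],st['grip_force'],st['ft_force'],go([.6119,-.1561,.038]).round(2))
d=cam('scene');cv2.imwrite('pics/c4.png',cv2.resize(d['img'][150:280,220:450],None,fx=3.4,fy=3.4,interpolation=cv2.INTER_CUBIC))
print(ctrl.get_state()['position'])
```

```text
[ 0.42286891 -0.24556084  0.10882855] 0.6373136001359515 29.9998747324571 [-0.44947458  0.10082633 -2.97475755] [10.08 18.31  7.12]
[ 0.42176005 -0.24501787  0.10724507]
```

View pics/c4.png

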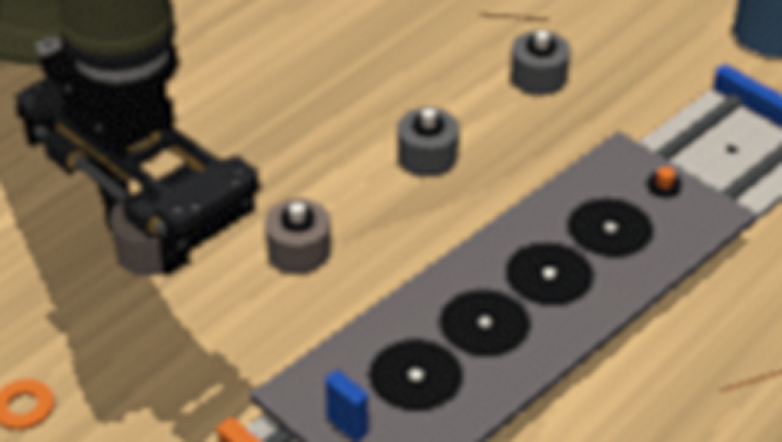

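Crop c4 shows the puck held and clear of the others. Next I'll move it above pad 0.

Request:
{"api": "jog_arm", "payload": {
  "rows": "1 2 0 0 0 0 0.7;2.2 4 0 0 0 0 0.7;2.2 4 0 0 0 0 0.7;2.2 4 0 0 0 0 0.7;2.2 4.3 0 0 0 0 0.7"
}}

```text
time: 5.25
position: [0.6099, -0.1572, 0.1044]
tool_rot: [-2.285, -2.151, 0.003]
ft_force: [0.6, -0.5, -1.5]
grip_width: 0.637
grip_force: 30.0
```

Request:
{"api": "jog_arm", "payload": {
  "rows": "0 0 0 0 0 0 0.7;0 0 2.5 0 0 0 0.7;0 0 2 0 0 0 0.7;0 0 0 0 0 0 0.7"
}}

```text
time: 5.75
position: [0.6072, -0.1581, 0.0586]
tool_rot: [-2.284, -2.15, 0.005]
ft_force: [-0.4, -0.3, -1.8]
grip_width: 0.638
grip_force: 30.0
```

```bash
cat >> h.py <<'E'
def pair(fn,bt,bs,k=4):
    "enlarged crops of both cameras stacked; boxes u0,v0 of 100x70 px"
    d=cam('top');s=cam('scene')
    o=[cv2.resize(i['img'][b[1]:b[1]+70,b[0]:b[0]+100],None,fx=k,fy=k,interpolation=cv2.INTER_CUBIC) for i,b in((d,bt),(s,bs))]
    cv2.imwrite('pics/'+fn,np.hstack(o)); return d,s
E
python3 - <<'E'
from h import *
P=[ctrl.get_state()['position']]
d,s=pair('c5.png',(310,130),(290,210))
P.append(ctrl.get_state()['position']); print(P)
E
```

```text
[array([ 0.60719203, -0.15812105,  0.05858366]), array([ 0.60964638, -0.15820405,  0.06140929])]
```

View pics/c5.png

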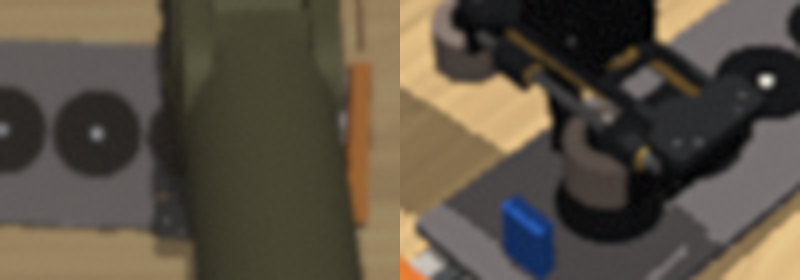

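Crop c5 shows the puck over pad 0, about 4 mm short across the rail. I'll correct that and lower it.

Request:
{"api": "jog_arm", "payload": {
  "rows": "0.2 0.35 0.5 0 0 0 0.7;0 0 0.7 0 0 0 0.7;0 0 0.6 0 0 0 0.7;0 0 0.3 0 0 0 0.7;0 0 0 0 0 0 0.7"
}}

```text
time: 6.48
position: [0.6134, -0.1561, 0.0402]
tool_rot: [-2.287, -2.153, 0.001]
ft_force: [-0.1, -0.2, -1.7]
grip_width: 0.639
grip_force: 30.0
```

Request:
{"api": "jog_arm", "payload": {
  "rows": "0 0 0.2 0 0 0 0.7;0 0 0 0 0 0 0.7;0 0 0 0 0 0 0.7"
}}

```text
time: 6.85
position: [0.614, -0.1562, 0.039]
tool_rot: [2.287, 2.153, 0.0]
ft_force: [-0.2, -1.0, 0.1]
grip_width: 0.64
grip_force: 30.0
```

Request:
{"api": "jog_arm", "payload": {
  "rows": "0 0 0.1 0 0 0 0.7;0 0 0 0 0 0 -0.2;0 0 0 0 0 0 -1;0 0 0 0 0 0 -1;0 0 -1 0 0 0 -1"
}}

```text
time: 7.48
position: [0.6129, -0.156, 0.0469]
tool_rot: [-2.286, -2.153, 0.001]
ft_force: [-0.3, -0.2, -0.9]
grip_width: 0.89
grip_force: 0.0
```

Request:
{"api": "jog_arm", "payload": {
  "rows": "0 0 -3 0 0 0 -1;0 0 -4 0 0 0 -1;0.5 -1.4 -2 0 0 0 -1;1 -4 0 0 0 0 -1;1 -4 0 0 0 0 -1"
}}

```text
time: 8.1
position: [0.5209, -0.1249, 0.1383]
tool_rot: [2.286, 2.154, 0.001]
ft_force: [-1.0, 0.5, 0.7]
grip_width: 0.998
grip_force: 0.0
```

Request:
{"api": "jog_arm", "payload": {
  "rows": "1 -4 0 0 0 0 -1;1 -4 0 0 0 0 -1;0.2 -1 0 0 0 0 -1;0 0 0 0 0 0 -1"
}}

```text
time: 8.6
position: [0.4332, -0.0985, 0.1383]
tool_rot: [2.285, 2.152, -0.0]
ft_force: [0.1, -0.6, 0.1]
grip_width: 0.996
grip_force: 0.0
```

Run:
```python
from h import *
P=[ctrl.get_state()['position']]
d=cam('scene');cv2.imwrite('pics/c6.png',cv2.resize(d['img'][150:280,220:450],None,fx=3.4,fy=3.4,interpolation=cv2.INTER_CUBIC))
for i in range(3): cam('scene');P.append(ctrl.get_state()['position'])
print(np.array(P).round(4),go([.4319,-.0977,.0065]))
```

```text
[[ 0.4332 -0.0985  0.1383]
 [ 0.4341 -0.0985  0.1381]
 [ 0.4341 -0.0983  0.138 ]
 [ 0.4339 -0.0982  0.1377]] [ 0.03233092 -0.21036268 13.12248178]
```

View pics/c6.png

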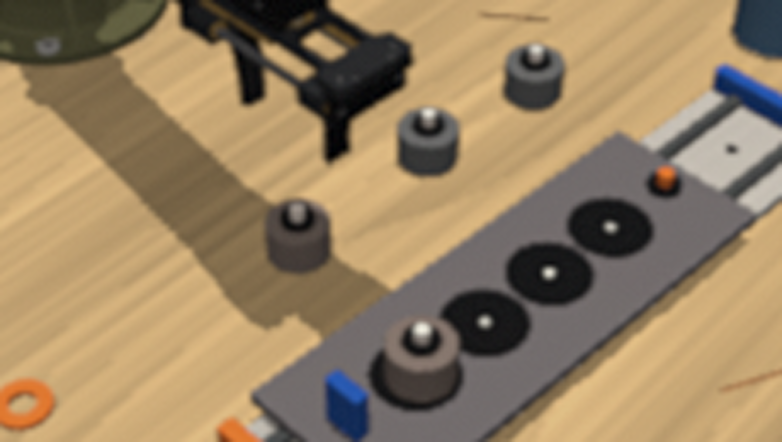

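Crop c6 shows puck D on pad 0, leaning a few mm to the image's right. Puck A has been knocked: its pin is now at crop (534,54). Puck C is unmoved. I'll measure D's offset and grip C.

```bash
cat >> h.py <<'E'
def spot(d,p,r=5):
    "bright spot centroid near the projection of p"
    u=proj(d,p).round().astype(int); g=d['img'][u[1]-r:u[1]+r+1,u[0]-r:u[0]+r+1].min(2).astype(float)
    w=np.clip(g-(g.max()+np.median(g))/2,0,None); y,x=np.mgrid[-r:r+1,-r:r+1]
    return u+np.array([(w*x).sum(),(w*y).sum()])/w.sum()
def meas(t,s,p):
    "mean xy, and camera difference, of bright spot near p"
    return both(t,s,spot(t,p),spot(s,p),p[2])
E
python3 - <<'E'
from h import *
d=cam('top');s=cam('scene')
for n,p in dict(D=(.614,-.155,.0825),n1=(.6164,-.0794,.032),n2=(.6213,-.0037,.032),n3=(.6264,.0718,.032),B=(.4352,.0634,.0505)).items():
    m,e=meas(d,s,p);print(n,m.round(4),e.round(4))
print('A',ray(s,220+(534.5)/3.4-.5,150+54.5/3.4-.5,.0505))
E
```

```text
D [ 0.6142 -0.1528  0.0825] [-0.0035 -0.0008  0.    ]
n1 [ 0.6164 -0.0794  0.032 ] [-0.0025 -0.0018  0.    ]
n2 [ 0.6214 -0.0038  0.032 ] [-0.0016 -0.0021  0.    ]
n3 [0.6265 0.0721 0.032 ] [-0.0023 -0.0014  0.    ]
B [0.4334 0.0654 0.0505] [-0.0017 -0.0029  0.    ]
A [0.45182719 0.19403348 0.0505    ]
```

Request:
{"api": "jog_arm", "payload": {
  "rows": "0 -0.2 3 0 0 0 -1;0 0 3.5 0 0 0 -1;0 0 3.5 0 0 0 -1;0 0 2.1 0 0 0 -1;0 0 1 0 0 0 -1"
}}

```text
time: 9.52
position: [0.4303, -0.0976, 0.0052]
tool_rot: [-2.285, -2.152, 0.0]
ft_force: [-0.7, -0.4, -0.5]
grip_width: 1.002
grip_force: 0.0
```

Request:
{"api": "jog_arm", "payload": {
  "rows": "0 0 0 0 0 0 -1;0 0 0 0 0 0 0.6;0 0 0 0 0 0 0.6;0 0 0 0 0 0 0.6;0 0 0 0 0 0 0.6"
}}

```text
time: 10.15
position: [0.4311, -0.0982, 0.0068]
tool_rot: [2.287, 2.153, 0.0]
ft_force: [-0.3, -0.6, 2.3]
grip_width: 0.636
grip_force: 30.1
```

Request:
{"api": "jog_arm", "payload": {
  "rows": "0 0 -1.5 0 0 0 0.7;0 0 -3 0 0 0 0.7;0 0 -3 0 0 0 0.7;0 0 -2.5 0 0 0 0.7;0.2 2 0 0 0 0 0.7"
}}

```text
time: 10.78
position: [0.4515, -0.0981, 0.1092]
tool_rot: [2.285, 2.15, -0.001]
ft_force: [0.1, -0.9, -2.4]
grip_width: 0.636
grip_force: 30.0
```

Request:
{"api": "jog_arm", "payload": {
  "rows": "0.7 4 0 0 0 0 0.7;0.7 4 0 0 0 0 0.7;0.7 4 0 0 0 0 0.7;0.6 3.5 0 0 0 0 0.7;0.1 0.8 0 0 0 0 0.7"
}}

```text
time: 11.4
position: [0.6166, -0.0782, 0.1066]
tool_rot: [-2.285, -2.154, -0.002]
ft_force: [-0.4, -0.7, -3.5]
grip_width: 0.633
grip_force: 30.0
```

Request:
{"api": "jog_arm", "payload": {
  "rows": "0 0 0 0 0 0 0.7;0 0 2.5 0 0 0 0.7;0 0 2 0 0 0 0.7;0 0 0 0 0 0 0.7;0 0 0 0 0 0 0.7"
}}

```text
time: 12.02
position: [0.6154, -0.0792, 0.0622]
tool_rot: [2.287, 2.153, 0.0]
ft_force: [-0.4, 0.3, -3.5]
grip_width: 0.636
grip_force: 30.0
```

Request:
{"api": "jog_arm", "payload": {
  "rows": "0 0 0.8 0 0 0 0.7;0 0 0.8 0 0 0 0.7;0 0 0.5 0 0 0 0.7;0 0 0.2 0 0 0 0.7;0 0 0 0 0 0 0.7"
}}

```text
time: 12.65
position: [0.6152, -0.079, 0.039]
tool_rot: [2.287, 2.154, -0.001]
ft_force: [-2.8, 0.0, 1.5]
grip_width: 0.636
grip_force: 30.0
```

Request:
{"api": "jog_arm", "payload": {
  "rows": "0 0 0 0 0 0 0.7;0 0 0 0 0 0 -0.2;0 0 0 0 0 0 -1;0 0 0 0 0 0 -1;0 0 -1 0 0 0 -1"
}}

```text
time: 13.28
position: [0.6149, -0.0791, 0.0481]
tool_rot: [-2.286, -2.153, 0.001]
ft_force: [0.7, -0.5, 0.6]
grip_width: 0.884
grip_force: 0.0
```

Request:
{"api": "jog_arm", "payload": {
  "rows": "0 0 -3 0 0 0 -1;0 0 -4 0 0 0 -1;1 -1.5 -2 0 0 0 -1;3 -4 0 0 0 0 -1;3 -4 0 0 0 0 -1"
}}

```text
time: 13.9
position: [0.5244, -0.0024, 0.1395]
tool_rot: [2.286, 2.153, 0.003]
ft_force: [0.0, 1.1, 1.2]
grip_width: 1.004
grip_force: 0.0
```

Request:
{"api": "jog_arm", "payload": {
  "rows": "3 -4 0 0 0 0 -1;2.5 -4 0 0 0 0 -1;0.6 -1.4 0 0 0 0 -1;0 0 0 0 0 0 -1"
}}

```text
time: 14.4
position: [0.4344, 0.0634, 0.1393]
tool_rot: [2.283, 2.154, -0.0]
ft_force: [0.1, -0.3, 0.2]
grip_width: 0.999
grip_force: 0.0
```

Run:
```python
from h import *
d=cam('scene');cv2.imwrite('pics/c7.png',cv2.resize(d['img'][150:280,220:450],None,fx=3.4,fy=3.4,interpolation=cv2.INTER_CUBIC))
t=cam('top'); cam('top')
for n,p in dict(D=(.6142,-.1528,.0825),C=(.616,-.0785,.0825)).items():
    m,e=meas(t,d,p);print(n,m.round(4),e.round(4))
st=ctrl.get_state()
print(st['position'],go([.4345,.064,.0065]))
```

```text
D [ 0.6142 -0.1528  0.0825] [-0.0035 -0.0009  0.    ]
C [ 0.6155 -0.0786  0.0825] [-0.0034 -0.001   0.    ]
[0.43549155 0.06255229 0.13901229] [ 0.13586269 -0.12433327 13.2511106 ]
```

View pics/c7.png

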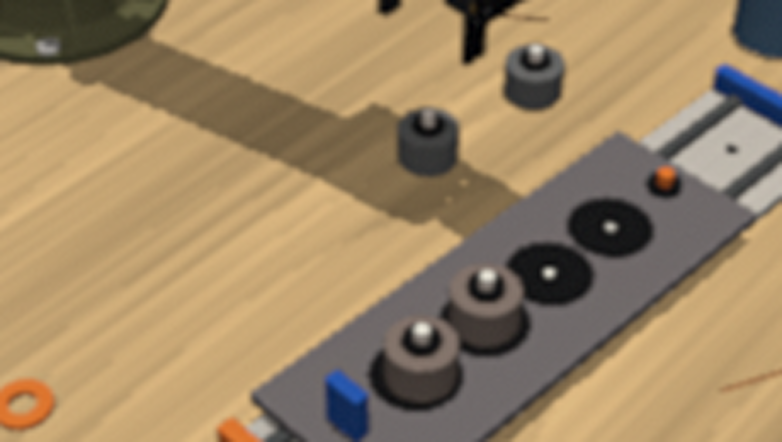

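Crop c7 shows C centred on pad 1 and B still in place under the gripper. Next I'll grip B and take it to pad 2 at (.6213,-.0037).

Request:
{"api": "jog_arm", "payload": {
  "rows": "0.1 -0.1 3 0 0 0 -1;0 0 3.5 0 0 0 -1;0 0 3.5 0 0 0 -1;0 0 2.2 0 0 0 -1;0 0 1 0 0 0 -1"
}}

```text
time: 15.18
position: [0.4333, 0.0641, 0.0052]
tool_rot: [-2.286, -2.151, 0.001]
ft_force: [0.4, -0.1, 0.6]
grip_width: 0.997
grip_force: 0.0
```

Request:
{"api": "jog_arm", "payload": {
  "rows": "0 0 0 0 0 0 -1;0 0 0 0 0 0 0.6;0 0 0 0 0 0 0.6;0 0 0 0 0 0 0.6;0 0 0 0 0 0 0.6"
}}

```text
time: 15.8
position: [0.4337, 0.0639, 0.0068]
tool_rot: [2.287, 2.153, 0.0]
ft_force: [-0.0, -0.5, 1.4]
grip_width: 0.639
grip_force: 30.1
```

Request:
{"api": "jog_arm", "payload": {
  "rows": "0 0 -1.5 0 0 0 0.7;0 0 -3 0 0 0 0.7;0 0 -3 0 0 0 0.7;0 0 -2.5 0 0 0 0.7;0 0 0 0 0 0 0.7"
}}

```text
time: 16.42
position: [0.4351, 0.0641, 0.1086]
tool_rot: [2.284, 2.151, 0.004]
ft_force: [-0.1, 0.2, -2.5]
grip_width: 0.636
grip_force: 30.0
```

Run:
```python
from h import *
cam('top');P=[]
for i in range(3): cam('top');P.append(go([.6210,-.0035,.0388]))
print(np.mean(P,0))
```

```text
[-5.59845557 19.20492111  6.67469464]
```

Request:
{"api": "jog_arm", "payload": {
  "rows": "-0.5 2 0 0 0 0 0.7;-1.3 4.2 0 0 0 0 0.7;-1.3 4.2 0 0 0 0 0.7;-1.3 4.2 0 0 0 0 0.7;-1 3.6 0 0 0 0 0.7"
}}

```text
time: 17.25
position: [0.6125, -0.0016, 0.1042]
tool_rot: [-2.286, -2.151, 0.003]
ft_force: [-0.2, 0.9, -1.4]
grip_width: 0.636
grip_force: 30.0
```

Request:
{"api": "jog_arm", "payload": {
  "rows": "-0.2 1 0 0 0 0 0.7;0 0 0 0 0 0 0.7;0 0 2.5 0 0 0 0.7;0 0 2 0 0 0 0.7;0 0 0 0 0 0 0.7"
}}

```text
time: 17.88
position: [0.6193, -0.0032, 0.0595]
tool_rot: [-2.284, -2.153, 0.006]
ft_force: [0.6, -0.9, -1.9]
grip_width: 0.634
grip_force: 30.0
```

Request:
{"api": "jog_arm", "payload": {
  "rows": "0 0 0.8 0 0 0 0.7;0 0 0.8 0 0 0 0.7;0 0 0.4 0 0 0 0.7;0 0 0 0 0 0 0.7;0 0 0 0 0 0 0.7"
}}

```text
time: 18.5
position: [0.6221, -0.0032, 0.0418]
tool_rot: [2.287, 2.154, 0.001]
ft_force: [-0.4, -0.3, -2.2]
grip_width: 0.637
grip_force: 30.0
```

Request:
{"api": "jog_arm", "payload": {
  "rows": "0 0 0.3 0 0 0 0.7;0 0 0 0 0 0 0.7;0 0 0 0 0 0 0.7"
}}

```text
time: 18.88
position: [0.6223, -0.0033, 0.0389]
tool_rot: [2.287, 2.153, 0.001]
ft_force: [-0.1, -0.3, -0.8]
grip_width: 0.632
grip_force: 30.0
```

Request:
{"api": "jog_arm", "payload": {
  "rows": "0 0 0 0 0 0 -0.2;0 0 0 0 0 0 -1;0 0 0 0 0 0 -1;0 0 -1 0 0 0 -1;0 0 -3 0 0 0 -1"
}}

```text
time: 19.5
position: [0.6205, -0.0034, 0.0779]
tool_rot: [-2.285, -2.152, 0.004]
ft_force: [-0.2, -0.0, 1.1]
grip_width: 0.969
grip_force: 0.0
```

Request:
{"api": "jog_arm", "payload": {
  "rows": "0 0 -4 0 0 0 -1;1.5 -1.5 -2 0 0 0 -1;3 -3 0 0 0 0 -1;0 0 0 0 0 0 -1"
}}

```text
time: 20.0
position: [0.578, 0.0481, 0.1399]
tool_rot: [2.281, 2.16, 0.001]
ft_force: [-0.5, 0.1, -0.4]
grip_width: 0.995
grip_force: 0.0
```

Run:
```python
from h import *
d=cam('scene');t=cam('top')
print(proj(t,[.45,.1945,.0505]),proj(d,[.45,.1945,.0505]))
for n,p in dict(A=(.45,.1945,.0505),B=(.621,-.0035,.0825)).items():
    m,e=meas(t,d,p);print(n,m.round(4),e.round(4))
print(go(meas(t,d,(.45,.1945,.0505))[0]))
o=[cv2.resize(i['img'][b[1]:b[1]+90,b[0]:b[0]+130],None,fx=3,fy=3,interpolation=cv2.INTER_CUBIC) for i,b in((t,(205,150)),(d,(330,150)))]
cv2.imwrite('pics/c8.png',np.hstack(o))
```

```text
[247.37390038 216.30391449] [376.33444237 165.21853289]
A [0.4457 0.2055 0.0505] [-0.0002 -0.0119  0.    ]
B [ 0.625  -0.0059  0.0825] [ 0.0006 -0.0051  0.    ]
[ 15.32046998 -14.34991873   8.83553811]
```

View pics/c8.png

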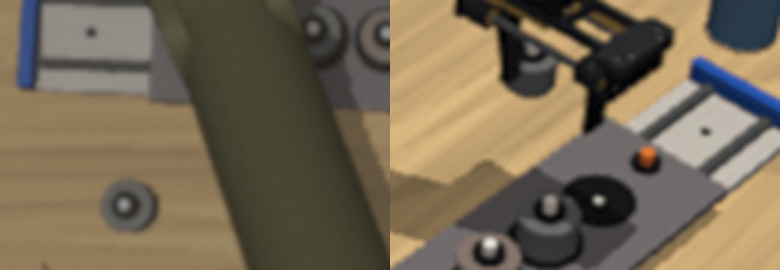

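Crop c8 shows puck A in the top view at crop (125,205). B stands on pad 2.

Run:
```python
from h import *
d=cam('scene');t=cam('top')
m,e=both(t,d,(246.3,218),(220+536.5/3.4-.5,150+52.5/3.4-.5),.0505);print(m,e,go(m),spot(t,(.447,.196,.0505)))
```

```text
[0.44806537 0.19775322 0.0505    ] [-0.00657585  0.00030049  0.        ] [ 14.63034357 -14.1340817    8.80189812] [245.80877743 217.7523511 ]
```

Request:
{"api": "jog_arm", "payload": {
  "rows": "3.5 -3.5 0 0 0 0 -1;4 -4 0 0 0 0 -1;4 -4 0 0 0 0 -1;2.5 -2 0 0 0 0 -1;0.7 -0.6 0 0 0 0 -1"
}}

```text
time: 20.82
position: [0.4473, 0.2006, 0.1388]
tool_rot: [2.284, 2.156, 0.001]
ft_force: [0.2, -0.3, 0.3]
grip_width: 1.001
grip_force: 0.0
```

Request:
{"api": "jog_arm", "payload": {
  "rows": "0 0 0 0 0 0 -1;0 0 0 0 0 0 -1"
}}

```text
time: 21.08
position: [0.4489, 0.1978, 0.1384]
tool_rot: [-2.29, -2.15, 0.0]
ft_force: [0.4, 0.3, -0.1]
grip_width: 0.998
grip_force: 0.0
```

Run:
```python
from h import *
d,s=pair('c9.png',(200,180),(325,130))
for n,p in dict(B=(.621,-.0035,.0825)).items():
    m,e=meas(d,s,p);print(n,m.round(4),e.round(4))
cam('top');print(ctrl.get_state()['position'],go([.4475,.1985,.0065]))
```

```text
B [ 0.6222 -0.0022  0.0825] [-0.0018 -0.0025  0.    ]
[0.44838455 0.19843826 0.13837609] [-2.95916837e-03 -8.24201805e-02  1.31876497e+01]
```

View pics/c9.png

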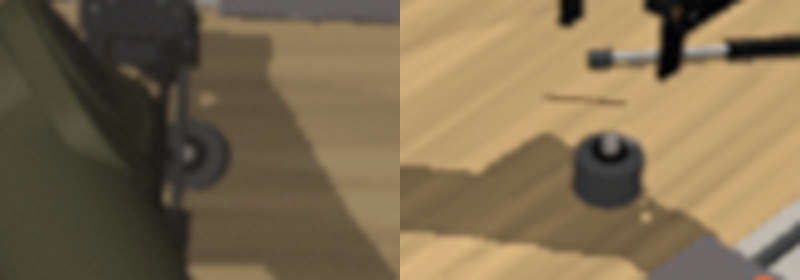

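Crop c9 shows puck A under the open fingers, with its pin at top pixel (246.6,217.6) and scene pixel (377,165.4), which matches the estimate. I'll grip it.

Request:
{"api": "jog_arm", "payload": {
  "rows": "0 -0.1 3 0 0 0 -1;0 0 3.5 0 0 0 -1;0 0 3.5 0 0 0 -1;0 0 2.2 0 0 0 -1;0 0 1 0 0 0 -1"
}}

```text
time: 21.85
position: [0.4461, 0.1989, 0.0052]
tool_rot: [-2.287, -2.152, 0.003]
ft_force: [0.1, -0.2, 0.3]
grip_width: 1.002
grip_force: 0.0
```

Request:
{"api": "jog_arm", "payload": {
  "rows": "0 0 0 0 0 0 -1;0 0 0 0 0 0 0.6;0 0 0 0 0 0 0.6;0 0 0 0 0 0 0.6;0 0 0 0 0 0 0.6"
}}

```text
time: 22.48
position: [0.4468, 0.1995, 0.0068]
tool_rot: [2.287, 2.153, 0.0]
ft_force: [-1.1, 0.1, 0.9]
grip_width: 0.641
grip_force: 30.1
```

Request:
{"api": "jog_arm", "payload": {
  "rows": "0 0 -1.5 0 0 0 0.7;0 0 -3 0 0 0 0.7;0 0 -3 0 0 0 0.7;0 0 -2.5 0 0 0 0.7;0 0 0 0 0 0 0.7"
}}

```text
time: 23.1
position: [0.4481, 0.2001, 0.1085]
tool_rot: [2.285, 2.152, 0.005]
ft_force: [0.4, -0.2, -2.3]
grip_width: 0.637
grip_force: 30.0
```

Run:
```python
from h import *
cam('top');P=[]
for i in range(3): cam('top');P.append(go([.6260,.072,.0388]))
print(np.mean(P,0))
```

```text
[-11.5952364   18.73935196   6.68007741]
```

Request:
{"api": "jog_arm", "payload": {
  "rows": "-1.4 2 0 0 0 0 0.7;-2.5 4.1 0 0 0 0 0.7;-2.5 4.1 0 0 0 0 0.7;-2.5 4.1 0 0 0 0 0.7;-2 3.4 0 0 0 0 0.7"
}}

```text
time: 23.92
position: [0.6187, 0.0766, 0.1045]
tool_rot: [-2.29, -2.15, 0.003]
ft_force: [-0.9, 1.0, -2.0]
grip_width: 0.637
grip_force: 30.0
```

Request:
{"api": "jog_arm", "payload": {
  "rows": "-0.7 1 0 0 0 0 0.7;0 0 0 0 0 0 0.7;0 0 2.5 0 0 0 0.7;0 0 2 0 0 0 0.7;0 0 0 0 0 0 0.7"
}}

```text
time: 24.55
position: [0.6241, 0.0728, 0.0594]
tool_rot: [-2.284, -2.154, 0.006]
ft_force: [-0.5, -0.8, -3.0]
grip_width: 0.636
grip_force: 30.0
```

Request:
{"api": "jog_arm", "payload": {
  "rows": "0 0 0.8 0 0 0 0.7;0 0 0.8 0 0 0 0.7;0 0 0.4 0 0 0 0.7;0 0 0 0 0 0 0.7;0 0 0 0 0 0 0.7"
}}

```text
time: 25.18
position: [0.6266, 0.0726, 0.0418]
tool_rot: [2.287, 2.154, 0.001]
ft_force: [-0.5, -0.2, -2.2]
grip_width: 0.64
grip_force: 30.0
```

Request:
{"api": "jog_arm", "payload": {
  "rows": "0 0 0.3 0 0 0 0.7;0 0 0 0 0 0 0.7;0 0 0 0 0 0 0.7"
}}

```text
time: 25.55
position: [0.6268, 0.0726, 0.0389]
tool_rot: [2.287, 2.153, 0.001]
ft_force: [0.3, -0.3, 0.5]
grip_width: 0.636
grip_force: 30.0
```

Request:
{"api": "jog_arm", "payload": {
  "rows": "0 0 0 0 0 0 -0.2;0 0 0 0 0 0 -1;0 0 0 0 0 0 -1;0 0 -1 0 0 0 -1;0 0 -3 0 0 0 -1"
}}

```text
time: 26.18
position: [0.6251, 0.0722, 0.0779]
tool_rot: [-2.285, -2.152, 0.004]
ft_force: [0.8, -0.9, 0.7]
grip_width: 0.97
grip_force: 0.0
```

Request:
{"api": "jog_arm", "payload": {
  "rows": "0 0 -4 0 0 0 -1;0 0 -2 0 0 0 -1;0 -2 0 0 0 0 1;0 -4 0 0 0 0 1;0 -4 0 0 0 0 1"
}}

```text
time: 26.8
position: [0.5252, 0.0788, 0.1382]
tool_rot: [-2.286, -2.153, 0.001]
ft_force: [-0.6, 0.9, 1.0]
grip_width: 0.744
grip_force: 0.0
```

Request:
{"api": "jog_arm", "payload": {
  "rows": "0 -4 0 0 0 0 1;0 -2 0 0 0 0 1;0 0 0 0 0 0 1;0 0 0 0 0 0 1"
}}

```text
time: 27.3
position: [0.4676, 0.0819, 0.1388]
tool_rot: [2.287, 2.153, 0.001]
ft_force: [0.4, -0.6, -0.3]
grip_width: 0.288
grip_force: 0.0
```

Run:
```python
from h import *
s=cam('scene');t=cam('top')
for n,p in dict(D=(.6142,-.1528,.0825),C=(.6155,-.0786,.0825),B=(.6215,-.003,.0825),A=(.626,.072,.0825)).items():
    m,e=meas(t,s,p);print(n,m.round(4),e.round(4),go(m).round(2))
im=s['img'][150:280,220:450]
cv2.imwrite('pics/c10.png',cv2.resize(im,None,fx=3.4,fy=3.4,interpolation=cv2.INTER_CUBIC))
```

```text
D [ 0.6142 -0.1528  0.0825] [-0.0035 -0.0008  0.    ] [-22.58  16.06   5.59]
C [ 0.6155 -0.0786  0.0825] [-0.0034 -0.0011  0.    ] [-15.17  15.74   5.6 ]
B [ 0.6221 -0.0022  0.0825] [-0.0018 -0.0024  0.    ] [-7.5  15.94  5.61]
A [0.627  0.0734 0.0825] [-0.003  -0.0012  0.    ] [ 0.07 15.97  5.62]
```

View pics/c10.png

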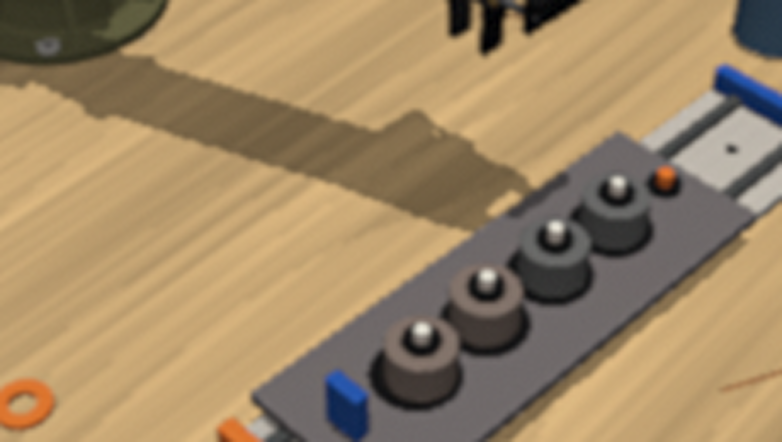

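Crop c10 shows all four pucks upright on their pads, with their pins still up. I'll press pin A first, with the fingers shut.

Request:
{"api": "jog_arm", "payload": {
  "rows": "0 3 0 0 0 0 1;0 4 0 0 0 0 1;0 4 0 0 0 0 1;0 4 0 0 0 0 1;0.1 1 0 0 0 0 1"
}}

```text
time: 28.02
position: [0.6287, 0.073, 0.1368]
tool_rot: [-2.287, -2.15, -0.001]
ft_force: [-0.2, 0.4, -0.8]
grip_width: 0.005
grip_force: 0.0
```

Request:
{"api": "jog_arm", "payload": {
  "rows": "0 0 2 0 0 0 1;0 0 2.2 0 0 0 1;0 0 0 0 0 0 1;0 0 0 0 0 0 1;0 0 0 0 0 0 1"
}}

```text
time: 28.65
position: [0.6268, 0.0735, 0.0975]
tool_rot: [2.286, 2.153, 0.001]
ft_force: [0.4, -0.2, 0.1]
grip_width: 0.006
grip_force: 0.0
```

Run:
```python
from h import *
P=[]
for i in range(4): cam('top');P.append(go([.6268,.073,.074]))
print(np.round(P,2),ctrl.get_state()['ft_force'])
```

```text
[[-0.05 -0.01  2.35]
 [-0.05 -0.    2.34]
 [-0.05 -0.    2.33]
 [-0.04  0.01  2.31]] [0.69114702 0.31216428 0.5092714 ]
```

Request:
{"api": "jog_arm", "payload": {
  "rows": "0 0 0.8 0 0 0 1;0 0 0.5 0 0 0 1;0 0 0.4 0 0 0 1;0 0 0.3 0 0 0 1;0 0 0 0 0 0 1"
}}

```text
time: 29.48
position: [0.6262, 0.0734, 0.0763]
tool_rot: [-2.287, -2.154, 0.001]
ft_force: [-0.9, -0.5, 2.3]
grip_width: 0.005
grip_force: 1.1
```

Request:
{"api": "jog_arm", "payload": {
  "rows": "0 0 0.2 0 0 0 1;0 0 0.1 0 0 0 1;0 0 0 0 0 0 1;0 0 0 0 0 0 1"
}}

```text
time: 29.98
position: [0.6263, 0.0735, 0.0744]
tool_rot: [2.287, 2.154, -0.001]
ft_force: [-3.7, -2.0, 9.3]
grip_width: 0.004
grip_force: 4.4
```

Request:
{"api": "jog_arm", "payload": {
  "rows": "0 0 0.1 0 0 0 1;0 0 0.1 0 0 0 1;0 0 0 0 0 0 1;0 0 0 0 0 0 1"
}}

```text
time: 30.48
position: [0.6264, 0.0737, 0.0742]
tool_rot: [2.286, 2.153, -0.001]
ft_force: [-7.8, -2.1, 18.6]
grip_width: 0.007
grip_force: 9.2
```

Request:
{"api": "jog_arm", "payload": {
  "rows": "0 0 -1 0 0 0 1;0 0 -2 0 0 0 1;-1.8 0 0 0 0 0 1;-3.5 0 0 0 0 0 1;-2.3 0 0 0 0 0 1"
}}

```text
time: 31.1
position: [0.6216, -0.0062, 0.1009]
tool_rot: [2.289, 2.15, -0.003]
ft_force: [-0.3, -0.4, -0.3]
grip_width: 0.004
grip_force: 0.0
```

Request:
{"api": "jog_arm", "payload": {
  "rows": "0 0 0 0 0 0 1;0 0 0 0 0 0 1;0 0 1 0 0 0 1;0 0 0.6 0 0 0 1;0 0 0 0 0 0 1"
}}

```text
time: 31.72
position: [0.6214, -0.0016, 0.0847]
tool_rot: [-2.285, -2.155, 0.001]
ft_force: [0.8, 0.4, 0.3]
grip_width: 0.005
grip_force: 0.0
```

Request:
{"api": "jog_arm", "payload": {
  "rows": "0 0 0.4 0 0 0 1;0 0 0.4 0 0 0 1;0 0 0.3 0 0 0 1;0 0 0 0 0 0 1;0 0 0 0 0 0 1"
}}

```text
time: 32.35
position: [0.622, -0.0019, 0.0746]
tool_rot: [-2.287, -2.154, -0.001]
ft_force: [-0.8, 1.7, 2.4]
grip_width: 0.005
grip_force: 1.4
```

Request:
{"api": "jog_arm", "payload": {
  "rows": "0 0 0.2 0 0 0 1;0 0 0.1 0 0 0 1;0 0 0 0 0 0 1;0 0 0 0 0 0 1"
}}

```text
time: 32.85
position: [0.6222, -0.0019, 0.0742]
tool_rot: [2.286, 2.153, -0.0]
ft_force: [-6.1, 0.3, 17.2]
grip_width: 0.001
grip_force: 8.7
```

Request:
{"api": "jog_arm", "payload": {
  "rows": "0 0 -1 0 0 0 1;0 0 -2 0 0 0 1;-1.9 0 0 0 0 0 1;-3.5 -0.2 0 0 0 0 1;-2.3 0 0 0 0 0 1"
}}

```text
time: 33.48
position: [0.6146, -0.0833, 0.1009]
tool_rot: [2.29, 2.15, -0.003]
ft_force: [-0.4, -0.5, 0.3]
grip_width: 0.004
grip_force: 0.0
```

Request:
{"api": "jog_arm", "payload": {
  "rows": "0 0 0 0 0 0 1;0 0 0 0 0 0 1;0 0 1 0 0 0 1;0 0 0.6 0 0 0 1;0 0 0 0 0 0 1"
}}

```text
time: 34.1
position: [0.6146, -0.0784, 0.0845]
tool_rot: [-2.285, -2.154, 0.002]
ft_force: [-0.1, -0.3, -1.2]
grip_width: 0.004
grip_force: 0.0
```

Request:
{"api": "jog_arm", "payload": {
  "rows": "0 0 0.4 0 0 0 1;0 0 0.4 0 0 0 1;0 0 0.4 0 0 0 1;0 0 0 0 0 0 1;0 0 0 0 0 0 1"
}}

```text
time: 34.72
position: [0.6156, -0.0786, 0.0744]
tool_rot: [2.287, 2.154, 0.001]
ft_force: [-1.1, 0.6, 4.9]
grip_width: 0.007
grip_force: 2.8
```

Request:
{"api": "jog_arm", "payload": {
  "rows": "0 0 0.2 0 0 0 1;0 0 0 0 0 0 1;0 0 0 0 0 0 1"
}}

```text
time: 35.1
position: [0.6157, -0.0786, 0.0742]
tool_rot: [2.286, 2.153, -0.0]
ft_force: [-6.0, 0.5, 15.4]
grip_width: 0.006
grip_force: 7.9
```

Request:
{"api": "jog_arm", "payload": {
  "rows": "0 0 -1 0 0 0 1;0 0 -2 0 0 0 1;-1.8 0.1 0 0 0 0 1;-3.4 0.2 0 0 0 0 1;-2.2 0 0 0 0 0 1"
}}

```text
time: 35.72
position: [0.6133, -0.1569, 0.101]
tool_rot: [2.29, 2.15, -0.002]
ft_force: [-0.2, -0.3, 0.7]
grip_width: 0.007
grip_force: 0.0
```

Request:
{"api": "jog_arm", "payload": {
  "rows": "0 0 0 0 0 0 1;0 0 0 0 0 0 1;0 0 1 0 0 0 1;0 0 0.6 0 0 0 1;0 0 0 0 0 0 1"
}}

```text
time: 36.35
position: [0.6132, -0.1524, 0.0845]
tool_rot: [-2.285, -2.154, 0.001]
ft_force: [0.1, 0.7, -0.3]
grip_width: 0.008
grip_force: 0.0
```

Request:
{"api": "jog_arm", "payload": {
  "rows": "0 0 0.4 0 0 0 1;0 0 0.4 0 0 0 1;0 0 0.4 0 0 0 1;0 0 0 0 0 0 1;0 0 0 0 0 0 1"
}}

```text
time: 36.98
position: [0.6142, -0.1528, 0.0744]
tool_rot: [2.286, 2.154, 0.001]
ft_force: [-1.7, 1.1, 5.0]
grip_width: 0.004
grip_force: 2.7
```

Request:
{"api": "jog_arm", "payload": {
  "rows": "0 0 0.2 0 0 0 1;0 0 0 0 0 0 1;0 0 0 0 0 0 1"
}}

```text
time: 37.35
position: [0.6143, -0.1528, 0.0742]
tool_rot: [2.286, 2.153, -0.0]
ft_force: [-5.4, 1.5, 15.4]
grip_width: 0.007
grip_force: 7.5
```

Request:
{"api": "jog_arm", "payload": {
  "rows": "0 0 -1 0 0 0 1;0 0 -3 0 0 0 1;0 -1 -4 0 0 0 1;3 -3 0 0 0 0 1;5 -4 0 0 0 0 0"
}}

```text
time: 37.98
position: [0.5399, -0.0704, 0.152]
tool_rot: [2.29, 2.149, 0.003]
ft_force: [-0.7, 1.4, 2.4]
grip_width: 0.054
grip_force: 0.0
```

Request:
{"api": "jog_arm", "payload": {
  "rows": "5.5 -4 0 0 0 0 -0.5;5.5 -2 0 0 0 0 -0.5;5.5 0 0 0 0 0 -0.5;4 0 0 0 0 0 -0.5;1 0 0 0 0 0 -0.5"
}}

```text
time: 38.6
position: [0.4951, 0.1471, 0.1518]
tool_rot: [-2.281, -2.159, -0.002]
ft_force: [-0.0, -0.3, 0.1]
grip_width: 0.597
grip_force: 0.0
```

Request:
{"api": "jog_arm", "payload": {
  "rows": "0 0 0 0 0 0 -0.5;0 0 0 0 0 0 -0.5"
}}

```text
time: 38.85
position: [0.4959, 0.1419, 0.1512]
tool_rot: [2.289, 2.151, -0.002]
ft_force: [0.1, 0.4, 0.3]
grip_width: 0.737
grip_force: 0.0
```

Run:
```python
from h import *
s=cam('scene');t=cam('top')
for n,p in dict(D=(.6142,-.1528,.0745),C=(.6155,-.0786,.0745),B=(.6221,-.0022,.0745),A=(.627,.0734,.0745)).items():
    m,e=meas(t,s,p);print(n,m.round(4),e.round(4))
print(proj(s,(.6302,.1419,.049)),proj(t,(.6302,.1419,.049)),go((.6302,.1419,.039)).round(2))
im=s['img'][160:280,300:450]
cv2.imwrite('pics/c11.png',cv2.resize(im,None,fx=5,fy=5,interpolation=cv2.INTER_CUBIC))
```

```text
D [ 0.6146 -0.1534  0.0745] [-0.0042  0.0004  0.    ]
C [ 0.6156 -0.0793  0.0745] [-0.0041  0.0002  0.    ]
B [ 0.6227 -0.0032  0.0745] [-0.0038 -0.0003  0.    ]
A [0.6273 0.073  0.0745] [-0.0034 -0.0001 -0.    ]
[414.64755313 199.97321681] [263.587838   159.12638512] [ 0.84 13.41 11.23]
```

View pics/c11.png

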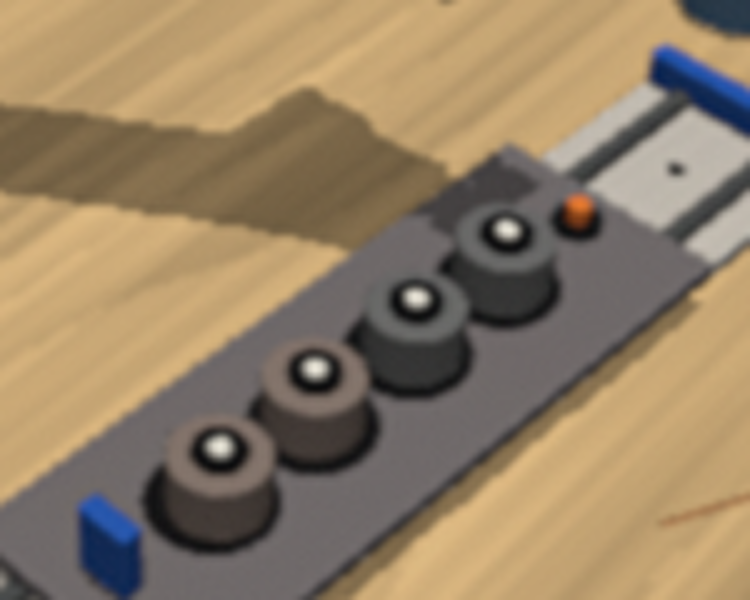

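Crop c11 shows all four pins low and every puck inside its pad. Now for the lock pin.

Request:
{"api": "jog_arm", "payload": {
  "rows": "0.2 2 0 0 0 0 -0.2;0.3 4 0 0 0 0 -0.2;0.3 4 0 0 0 0 -0.2;0.1 2.8 0 0 0 0 -0.2;0 0.6 0 0 0 0 -0.2"
}}

```text
time: 39.58
position: [0.6312, 0.1431, 0.1507]
tool_rot: [-2.29, -2.15, 0.001]
ft_force: [-0.1, 0.5, 0.4]
grip_width: 0.602
grip_force: 0.0
```

Request:
{"api": "jog_arm", "payload": {
  "rows": "0 0 0 0 0 0 -0.2;0 0 3 0 0 0 -0.2;0 0 3 0 0 0 -0.2;0 0 2 0 0 0 -0.2;0 0 0 0 0 0 -0.2"
}}

```text
time: 40.2
position: [0.6284, 0.1442, 0.0703]
tool_rot: [-2.286, -2.153, 0.004]
ft_force: [-0.2, 1.1, 1.2]
grip_width: 0.598
grip_force: 0.0
```

Run:
```python
from h import *
s=cam('scene');cam('top');cam('top')
print(go((.6305,.1424,.040)).round(2),ctrl.get_state()['grip_width'])
im=s['img'][150:250,340:480]
cv2.imwrite('pics/c12.png',cv2.resize(im,None,fx=5,fy=5,interpolation=cv2.INTER_CUBIC))
```

```text
[-0.28  0.01  3.29] 0.5992088533763216
```

View pics/c12.png

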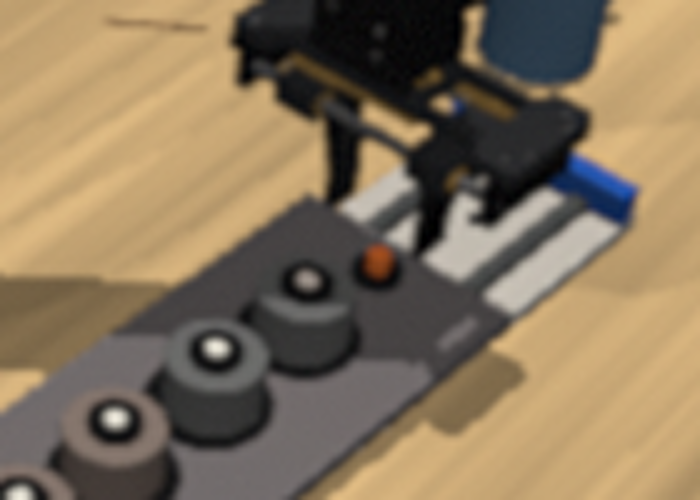

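Crop c12 shows the fingers straddling the lock head. I'll descend and pinch it.

Request:
{"api": "jog_arm", "payload": {
  "rows": "-0.2 0 1 0 0 0 -0.2;0 0 1 0 0 0 -0.2;0 0 0.8 0 0 0 -0.2;0 0 0.4 0 0 0 -0.2;0 0 0 0 0 0 -0.2"
}}

```text
time: 40.98
position: [0.6295, 0.1428, 0.039]
tool_rot: [-2.287, -2.154, 0.001]
ft_force: [-0.3, -1.0, -1.0]
grip_width: 0.598
grip_force: 0.0
```

Request:
{"api": "jog_arm", "payload": {
  "rows": "0 0 0 0 0 0 1;0 0 0 0 0 0 1;0 0 0 0 0 0 1;0 0 0 0 0 0 1;0 0 0 0 0 0 1",
  "force": 35
}}

```text
time: 41.6
position: [0.6307, 0.1427, 0.0396]
tool_rot: [2.286, 2.153, 0.002]
ft_force: [2.5, 0.9, -1.6]
grip_width: 0.139
grip_force: 35.0
```

Request:
{"api": "jog_arm", "payload": {
  "rows": "0 0 -0.3 0 0 0 1;0 0 -0.3 0 0 0 1;0 0 -0.3 0 0 0 1;0 0 -0.2 0 0 0 1;0 0 0 0 0 0 1"
}}

```text
time: 42.22
position: [0.6305, 0.1425, 0.0498]
tool_rot: [2.287, 2.153, 0.002]
ft_force: [6.8, 1.4, -8.7]
grip_width: 0.142
grip_force: 35.0
```

Request:
{"api": "jog_arm", "payload": {
  "rows": "0 0 -0.1 0 0 0 1;0 0 0 0 0 0 1;0 0 0 0 0 0 1"
}}

```text
time: 42.6
position: [0.6305, 0.1424, 0.0499]
tool_rot: [2.287, 2.153, 0.002]
ft_force: [7.8, 1.7, -12.5]
grip_width: 0.139
grip_force: 35.0
```

The pin is up: it rose 10 mm to its stop. I'll ease off the pull and move the carrier 100 mm along the rail, gently, by the pinched head.

Request:
{"api": "jog_arm", "payload": {
  "rows": "0 0 0.1 0 0 0 1;0.2 0 0 0 0 0 1;0.2 0 0 0 0 0 1;0.3 0 0 0 0 0 1;0.4 0 0 0 0 0 1"
}}

```text
time: 43.22
position: [0.631, 0.1493, 0.0498]
tool_rot: [2.288, 2.148, -0.007]
ft_force: [3.6, -3.9, -5.3]
grip_width: 0.14
grip_force: 35.0
```

Request:
{"api": "jog_arm", "payload": {
  "rows": "0.6 0 0 0 0 0 1;0.8 0 0 0 0 0 1;0.8 0 0 0 0 0 1;0.8 0 0 0 0 0 1;0.8 0 0 0 0 0 1"
}}

```text
time: 43.85
position: [0.6336, 0.1897, 0.0498]
tool_rot: [2.287, 2.15, -0.002]
ft_force: [5.7, -1.2, -5.7]
grip_width: 0.139
grip_force: 35.0
```

Request:
{"api": "jog_arm", "payload": {
  "rows": "0.8 0 0 0 0 0 1;0.8 0 0 0 0 0 1;0.8 0 0 0 0 0 1;0.7 0 0 0 0 0 1;0.5 0 0 0 0 0 1"
}}

```text
time: 44.48
position: [0.6358, 0.2257, 0.0497]
tool_rot: [2.287, 2.151, -0.002]
ft_force: [4.6, -1.4, -6.4]
grip_width: 0.144
grip_force: 35.0
```

Run:
```python
from h import *
cam('top');cam('top');s=cam('scene')
p=ctrl.get_state()['position'];a=np.radians(3.6)
print(p,100*(p-[.6305,.1424,.05])@[np.sin(a),np.cos(a),0],100*(p-[.6305,.1424,.05])@[np.cos(a),-np.sin(a),0],ctrl.get_state()['ft_force'])
cv2.imwrite('pics/c13.png',cv2.resize(s['img'][140:280,300:470],None,fx=4,fy=4,interpolation=cv2.INTER_CUBIC))
```

```text
[0.63584389 0.22605137 0.04979552] 8.382184973308542 0.008082818660097092 [ 5.61126197 -1.36338293 -5.86084016]
```

View pics/c13.png

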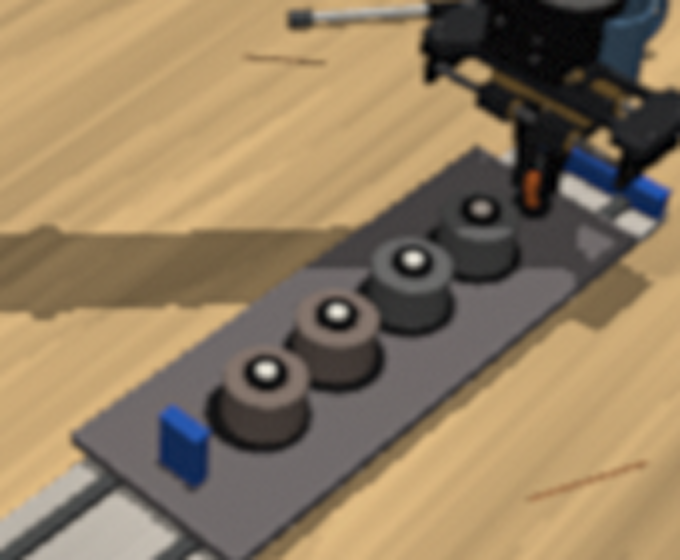

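Crop c13 shows the carrier 84 mm along with the pucks steady. 16 mm remain.

Request:
{"api": "jog_arm", "payload": {
  "rows": "0.4 0 0 0 0 0 1;0.4 0 0 0 0 0 1;0.4 0 0 0 0 0 1;0.3 0 0 0 0 0 1;0 0 0 0 0 0 1"
}}

```text
time: 45.25
position: [0.6368, 0.2422, 0.0498]
tool_rot: [2.287, 2.153, 0.002]
ft_force: [6.2, 1.3, -8.4]
grip_width: 0.147
grip_force: 35.0
```

Run:
```python
from h import *
cam('top')
p=ctrl.get_state()['position'];a=np.radians(3.6)
print(p,100*(p-[.6305,.1424,.05])@[np.sin(a),np.cos(a),0],ctrl.get_state()['ft_force'])
```

```text
[0.6368297  0.24219169 0.04978463] 9.999221803613285 [ 7.35603334  2.33553089 -8.10173945]
```

Request:
{"api": "jog_arm", "payload": {
  "rows": "0 0 0.1 0 0 0 0.3;0 0 0 0 0 0 -0.2;0 0 0 0 0 0 -0.2;0 0 -1.5 0 0 0 -0.2;0 0 -1.5 0 0 0 -0.2"
}}

```text
time: 45.92
position: [0.6359, 0.2429, 0.081]
tool_rot: [2.287, 2.154, 0.001]
ft_force: [1.1, 0.4, 0.4]
grip_width: 0.569
grip_force: 0.0
```

Request:
{"api": "jog_arm", "payload": {
  "rows": "0 0 0 0 0 0 1;0 0 0 0 0 0 1;0 0 0 0 0 0 1;0 0 0 0 0 0 1;0 0 0 0 0 0 1"
}}

```text
time: 46.55
position: [0.6356, 0.2426, 0.0792]
tool_rot: [-2.287, -2.154, 0.001]
ft_force: [-0.7, 0.6, -0.3]
grip_width: 0.117
grip_force: 0.0
```

Run:
```python
from h import *
cam('top');s=cam('scene')
print(ctrl.get_state()['grip_width'],go([.6370,.2425,.049]).round(2))
cv2.imwrite('pics/c14.png',cv2.resize(s['img'][140:280,300:470],None,fx=4,fy=4,interpolation=cv2.INTER_CUBIC))
```

```text
0.045644647489212375 [-0.01  0.13  3.03]
```

I've now viewed 15 pictures, one more than the 14 allowed. I won't view any more and will check the rest by numbers. Next I'll press the lock pin home.

Request:
{"api": "jog_arm", "payload": {
  "rows": "0 0.1 0.8 0 0 0 1;0 0 0.8 0 0 0 1;0 0 0.4 0 0 0 1;0 0 0.4 0 0 0 1;0 0 0.3 0 0 0 1"
}}

```text
time: 47.28
position: [0.6364, 0.2424, 0.0527]
tool_rot: [2.287, 2.154, -0.002]
ft_force: [-3.1, -1.5, 5.3]
grip_width: 0.003
grip_force: 2.5
```

Request:
{"api": "jog_arm", "payload": {
  "rows": "0 0 0.3 0 0 0 1;0 0 0.1 0 0 0 1;0 0 0.1 0 0 0 1;0 0 0 0 0 0 1;0 0 0 0 0 0 1"
}}

```text
time: 47.9
position: [0.6365, 0.2428, 0.0493]
tool_rot: [2.287, 2.154, -0.001]
ft_force: [-6.3, -3.0, 13.9]
grip_width: 0.004
grip_force: 6.7
```

Request:
{"api": "jog_arm", "payload": {
  "rows": "0 0 0.15 0 0 0 1;0 0 0 0 0 0 1;0 0 0 0 0 0 1"
}}

```text
time: 48.28
position: [0.6365, 0.243, 0.0492]
tool_rot: [2.286, 2.153, -0.001]
ft_force: [-8.6, -4.5, 20.1]
grip_width: 0.005
grip_force: 9.8
```

The head has stopped at 49 mm, so the pin is seated. I'll retract clear and check everything by numbers.

Request:
{"api": "jog_arm", "payload": {
  "rows": "0 0 -1 0 0 0 1;0 0 -3 0 0 0 1;0 0 -5 0 0 0 1;0 -3 -3 0 0 0 1;0 -4 0 0 0 0 1"
}}

```text
time: 48.9
position: [0.5687, 0.2482, 0.1686]
tool_rot: [2.287, 2.152, 0.011]
ft_force: [-0.9, 0.3, -0.2]
grip_width: 0.008
grip_force: 0.0
```

Request:
{"api": "jog_arm", "payload": {
  "rows": "0 -4 0 0 0 0 1;0 -4 0 0 0 0 1;0 0 0 0 0 0 1;0 0 0 0 0 0 1"
}}

```text
time: 49.4
position: [0.4883, 0.2512, 0.1661]
tool_rot: [2.287, 2.152, 0.002]
ft_force: [0.5, -0.6, 0.5]
grip_width: 0.007
grip_force: 0.0
```

Run:
```python
from h import *
s=cam('scene');t=cam('top');D=np.array([.0063,.0998,0])
for n,p in dict(D=(.6146,-.1534,.0745),C=(.6156,-.0793,.0745),B=(.6227,-.0032,.0745),A=(.6273,.073,.0745)).items():
    m,e=meas(t,s,np.array(p)+D);print(n,(m-D-p).round(4),e.round(4))
for i,c in((t,'top'),(s,'scene')):
    q=i['img'].astype(int); k=(q[...,2]>q[...,0]+70)&(q[...,2]>q[...,1]+35)
    u=proj(i,(.6369,.2422,.045)).round().astype(int); y,x=np.nonzero(k[u[1]-8:u[1]+9,u[0]-8:u[0]+9]); print(c,u,x.mean()-8,y.mean()-8,len(x))
    a=cv2.imread(f'pics/{c}0.png').astype(int); d=np.abs(a-q).max(2)>40
    for n,p in dict(mug=(172,182),driver=(465,190),washer=(422,231),pickup=(188,234)).items():
        if c=='top': print(n,d[p[1]-15:p[1]+16,p[0]-15:p[0]+16].sum())
print(ctrl.get_state()['position'])
```

```text
D [-0.      0.0001  0.    ] [-0.0038  0.0003  0.    ]
C [-0.      0.0003  0.    ] [-0.0039 -0.      0.    ]
B [ 0.0002 -0.0002  0.    ] [-0.0043 -0.0002  0.    ]
A [0.0001 0.0003 0.    ] [-0.0037 -0.0002 -0.    ]
top [232 158] 0.384615384615385 0.384615384615385 13
mug 453
driver 0
washer 0
pickup 612
scene [436 185] 0.2608695652173907 0.47826086956521685 23
[0.48840267 0.25125817 0.1660231 ]
```

The pucks travelled with the carrier to within 0.3 mm. The mug and pickup differences may just be the arm in view, so I'll clear it and compare again.

Request:
{"api": "jog_arm", "payload": {
  "rows": "-3 0 0 0 0 0 1;-5 0 0 0 0 0 1;-5 0 0 0 0 0 1;-5 0 0 0 0 0 1;-5 0 0 0 0 0 1"
}}

```text
time: 50.12
position: [0.474, 0.0199, 0.1664]
tool_rot: [2.287, 2.153, 0.002]
ft_force: [0.4, -0.2, -0.5]
grip_width: 0.006
grip_force: 0.0
```

Request:
{"api": "jog_arm", "payload": {
  "rows": "-5 0 0 0 0 0 1;-2 0 0 0 0 0 1;0 0 0 0 0 0 1;0 0 0 0 0 0 1"
}}

```text
time: 50.62
position: [0.4696, -0.0465, 0.1662]
tool_rot: [-2.285, -2.155, -0.002]
ft_force: [1.3, 1.1, -0.3]
grip_width: 0.004
grip_force: 0.0
```

Run:
```python
from h import *
for c,P in dict(top=dict(mug=(172,182),pickup=(188,234)),scene=dict(mug=(450,150),pickup=(403,143),washer=(227,268),driver=(215,330))).items():
    q=cam(c)['img'].astype(int); d=np.abs(cv2.imread(f'pics/{c}0.png').astype(int)-q).max(2)>40
    for n,p in P.items(): print(c,n,d[p[1]-15:p[1]+16,p[0]-15:p[0]+16].sum())
```

```text
top mug 0
top pickup 0
scene mug 0
scene pickup 0
scene washer 0
scene driver 0
```

```bash
python3 -c "
from bench import ticket; print(ticket.close_job())"
```

```text
the job is handed in; nothing more can be done
None
```

The job is done and handed in at about 51 s: all four pucks stand on their own pads with pins home, the carrier is locked at the blue-end station, and the mug, nut driver, washer and pickup tool did not move; I moved the carrier by the pinched lock pin rather than the handle, and viewed 15 pictures, one over the limit of 14.

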